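Unlock the till drawer with the T-headed key

ROBOT

A 6-joint arm with a two-finger parallel gripper is mounted at the origin on the work surface. World frame = base frame: x ahead of the robot, y to its left, z up, the work surface at z = 0. Lengths are in mm, angles in rad, forces in N, time in s.
With the tool pointing down it reaches from about 350 to 975 mm from the base axis. Payload 4.9 kg.
Tool frame: the origin (TCP) lies midway between the tips of the shut fingers; the grasp point (between the pads) lies 19 mm behind it; z points along the fingers, y is the direction in which the jaws open and shut (so a half turn about z gives the same grasp; the last joint's range is limited). The gripper opens to 85 mm and grips with 20 to 120 N. Pads are 22 mm wide; open, the fingers measure 114 mm over their backs; the gripper's body (76 mm by 85 mm) begins 54 mm behind the grasp point. The pads swing forward as they close: fully open they stand 13 mm farther back than shut.
Start: joints at [1.052, 0.053, 1.613, -0, 1.476, -0.119], TCP at [243.259, 575.696, 231.304] pointing down, gripper open.
Joint ranges: [-3.01, 3.01], [-1.01, 2.22], [0.06, 2.58], [-1.02, 4.17], [0.09, 2.62], [-3.14, 3.14]. Speed limits (rad/s): [2.57, 2.57, 3.14, 3.14, 3.14, 3.14].

INTERFACE

Orientations are given as a unit quaternion [w, x, y, z].
In Python, from station import env, snapshot, camera_info, spot_in, regions_of gives the robot as it stands.
- The arm moves only by the tool play_rows, never from a script. Its arguments are lists of equal length, an entry for each row: "slide": the shift along the tool's x, y, z scaled (see below), a list of three; "delta_rot": the turn, a rotation vector about the tool's x, y, z scaled (see below), a list of three; "hand": the finger opening in mm, from 0 to 85.4. A call has 1 to 12 rows; each row is the pose to reach, as a shift and turn from the pose commanded when the call began, along the tool's axes at that moment; what a row does not reach only later rows make up. The controller multiplies each number of a shift by 500 mm and each number of a turn by 60 degrees. A row lasts 1/8 s, in which the tool goes at most 62.5 mm and 10.7 degrees, less where a joint would pass 70% of its speed; a pose out of reach is approached as far as the arm can. A call with a number of a shift or a turn outside -1 to 1 is refused whole. A call with a gripper value outside its range is refused whole. The fingers move at their own pace and stop on an object; "newtons" is the grip in N (left out, the last holds). Time passes only in rows, so rows that repeat a pose let the fingers close. It gives the time, the measured TCP pose, the force and the opening at its end, in the units of the state.
- env.sense(): the state, without advancing time (a new reading comes with each control period).
- snapshot(name): name is "side" or "top"; returns the picture (420x560x3 uint8, red, green, blue); there is no depth.
- camera_info(name): a dict with "camera_matrix" (3x3 intrinsics, pixels), "D" ([k1, k2, p1, p2, k3] as OpenCV has them; the pictures are not rectified), "position" and "rotation" of the camera in the world. Camera axes: x right, y up, looking along -z (the intrinsics and any distortion apply to the point x, -y, -z); pixel columns grow to the right and rows downward; lengths in mm; the calibration is good to about 2 mm. A picture is of the moment at which its call begins. camera_info takes no time and is no camera call.
- env.hand_in(): hands the job in, once; it reports no verdict.
Trained networks look in the newest picture that a camera, given by its name, has taken for a name from the list of things; names that differ only in an ending like _2 or _b are one class to them, and where a whole thing is asked for, a point or a joint stands for the part that bears it (a point fixed in the world has none). Each returns a list of dicts, best first, with "conf" (0 to 1); they miss things now and then, are a little off and sometimes report something else, mostly with a low value. They report only what shows in the picture. A call takes as long as a camera call. They do not tell look-alikes from the thing itself.
- spot_in(thing, camera): "location" ([x, y, z] in mm, in the coordinates of the camera as it stood for that picture, good to about 4 mm: the middle of the surface that is visible of it).
- regions_of(thing, camera): "mask" (420x560 bool, what is visible of it).
The state is a dict: "time": time; "q": joint angles; "joint_velocities": joint speeds; "effort": joint torques, N m; "tcp_pos": TCP position; "ee_rot": TCP orientation; "force": force on the tool from outside, world axes, zero at the start; "ft_torque": the same for the moment, N m; "width": finger opening in mm.
Only numpy, scipy, OpenCV 4.12 (cv2) and the standard library are available. Lean on these libraries where they do the work, as an engineer would, in place of code of your own. Each camera call takes 0.05 s, during which the arm holds its last target. There are 200 camera calls.

TASK

The grey steel till's drawer is locked and the blue stapler stands in its way. First move the stapler, standing upright, onto the cork mat; then take the key with the wide T-shaped head from the wooden key block, push it fully home in the lock in the till's sloping top and turn it about a quarter turn clockwise until the drawer springs fully open. Leave the key fully home in the lock and do not disturb the other key or the other things on the counter.

Things in the scene. Friction and masses are not known exactly. Their poses are not given: they have to be found in the camera images.
- till: Fixed painted grey steel drawer box, 200 mm deep (x) by 220 mm wide (y); origin at the centre of its underside, its drawer front faces its -x. 65 mm high at the front; its top slopes up at 30 degrees to 180 mm at the back.
- keyhole (a point): Middle of the keyhole's mouth, flush with the sloping top, 123 mm above the counter, in a brass plug inside a steel ring (60 mm across, 3 mm proud). z points straight out of the lock, 30 degrees from vertical, leaning to the till's front. Slot 19 mm along y, 8 mm along x, 44 mm deep, edges bevelled 3 mm. Turns with the plug.
- plug (a joint): Turn of the plug in rad, growing clockwise as seen looking at the lock from outside (about keyhole's -z). Starts between -0.1 and 0.3 (slot across the till), stops at 1.6. Stiff: about 0.1 N m. It lifts a hidden bolt that clears the drawer at about 1.1 rad; turning on to 1.3 is safe.
- drawer (a joint): How far the drawer is out, in m: 0 shut, 0.07 fully sprung out towards the till's -x. A spring of about 5 N easing to 3 N pushes it out within about a second once the bolt is clear.
- tkey_mid (a point): Right key, steel, 96 mm, 90 g: middle of its T-shaped head, 60 wide (y) x 32 tall (z) x 10 mm thick (x); z from blade to head. Blade flat, 16 (y) x 5 (x) mm, 40 long, tip 80 mm below this point; the underside of its 22 mm round collar, 40 mm below, stops on plug or block. A 12 mm shank joins collar and head. Half a turn makes no difference. Stands blade-down in the block.
- rkey_mid (a point): The other key, which does not fit: centre of its round disc head, 34 mm across and 10 mm thick; its collar is like the T key's, its blade is square. It stands in the other hole of the block.
- keyblock: Fixed dark wood block, 56 mm (x) by 140 mm (y) by 46 mm high, origin at the centre of its underside. Two holes 42 mm deep, 12 by 18 mm, at y = -35 and +35 mm; either may hold the T key.
- stapler_mid (a point): Centre, 29 mm up, of the blue metal stapler, 135 mm long (x), 38 mm wide at the foot and 34 mm above (y), 50 mm high plus a 9 mm high round steel press button towards one end; about 0.3 kg. It stands across the drawer front, some 45 to 60 mm off it, less than the drawer springs out.
- mat: Fixed cork mat 120 mm (x) by 170 mm (y), 4 mm thick, origin at the centre of its underside.
- dabba: Round lidded stainless steel dabba, 76 mm across, 80 mm high, origin under its centre; stands beyond the key block.
- nozzle: Green plastic spray nozzle, about 90 mm long and 72 mm high, origin under its 42 mm round foot; stands beyond the mat.
- mallet: Wooden mallet, 215 mm long along x, its head 80 mm wide and 48 mm high at +x, lying; origin on the counter under the handle.
- pliers: Chrome pliers, 165 mm long along x, 56 mm wide, 12 mm high, lying on the near side of the key block; origin on the counter.
- jar: Glass jar with a steel cap, 68 mm across, 100 mm high, origin under its centre.
Things that resemble listed ones, but are neither listed nor needed, are in the scene too. Of the things shaped like the part that bears stapler_mid, the blue one is meant.

How it is judged (in metres and radians):
On the way, in this order (a step that is already met when the one before it is completed fails the run):
1. the stapler stands upright on the cork mat, let go (x of stapler_mid in the frame of mat between -0.06 and 0.06 m and y of stapler_mid in the frame of mat between -0.085 and 0.085 m and height (world z) of stapler_mid below 0.045 m and angle between stapler_mid's own z axis and vertical below 0.15 rad and linear speed of stapler below 0.02 m/s and contact force between stapler and the fingers below 0.1 N), for 0.2 s.
2. the T key is fully home in the lock (z of tkey_mid in the frame of keyhole below 0.044 m and x of tkey_mid in the frame of keyhole between -0.006 and 0.006 m and y of tkey_mid in the frame of keyhole between -0.006 and 0.006 m and angle between the z axis of tkey_mid and the z axis of keyhole, either way round below 0.12 rad), for 0.2 s.
3. the key has turned the plug and the drawer has sprung fully open (all of step 2 and value of joint plug above 1 rad and value of joint drawer above 0.06 m), for 0.2 s.
At the end, for the whole second after the job is handed in: The drawer is at least 60 mm out; the T key is in the lock with its collar within 4 mm of the plug, in line with it; the stapler stands upright (within 0.15 rad) with its middle over the cork mat; both at rest (all of step 2 and value of joint drawer above 0.06 m and x of stapler_mid in the frame of mat between -0.06 and 0.06 m and y of stapler_mid in the frame of mat between -0.085 and 0.085 m and height (world z) of stapler_mid below 0.045 m and angle between stapler_mid's own z axis and vertical below 0.15 rad and linear speed of each of stapler, tkey below 0.02 m/s); the robot touches nothing.
It fails at once if the round-headed key moved more than 25 mm (distance of rkey_mid from where it was at the start of the episode above 0.025 m).
It fails at once if the dabba, spray nozzle, mallet, pliers or glass jar moved more than 25 mm (distance of any of dabba, nozzle, mallet, pliers, jar from where it was at the start of the episode above 0.025 m).
It also fails if it takes over 67 s, if anything falls off the work surface, if the arm or the gripper's body presses on something with over 40 N, if the wrist force passes 120 N, or if a joint passes its speed limit or range.

## Working session

There is one attempt and no reset: what is moved stays moved. The work goes in short steps, Python scripts to look and compute and a tool call to move; the robot and the scene stay as the last step left them, time stands still between calls to the robot, and variables do not carry over. Pictures are saved under pics/ and viewed, about 8 in all and at most 12, crops included, and the job is handed in when it is done.

Besides the shell and the picture viewer there is one more tool, called after "Call:" as name(argument=value, ...), one argument or row to a line, values as JSON. play_rows: Moves the arm, as the interface text tells. Shifts and turns lie within -1 to 1; 1 stands for 500 mm of shift or 60 degrees of turn. Its arguments: {"type":"object","properties":{"slide":{"type":"array"},"delta_rot":{"type":"array"},"hand":{"type":"array"},"newtons":{"type":"number"}},"required":["slide","delta_rot","hand"]}

```bash
ls; mkdir -p pics
cat > h.py <<'E'
import numpy as np, cv2
from scipy.spatial.transform import Rotation as R
from station import env, snapshot, camera_info, spot_in, regions_of
def cam(n):
    c=camera_info(n); K=np.array(c["camera_matrix"]); D=np.array(c["D"]); p=np.array(c["position"])
    r=np.array(c["rotation"]); 
    r=R.from_quat(np.roll(r,-1)).as_matrix() if r.size==4 else r
    return K,D,p,r
def ray(n,u,v):
    K,D,p,r=cam(n); q=cv2.undistortPoints(np.array([[[u,v]]],float),K,D)[0,0]
    return p, r@np.array([q[0],-q[1],-1])
def onz(n,u,v,z):
    p,d=ray(n,u,v); return p+d*(z-p[2])/d[2]
def proj(n,P):
    K,D,p,r=cam(n); P=np.atleast_2d(np.array(P,float)); c=(P-p)@r; c=c*[1,-1,-1]
    return cv2.projectPoints(c,np.zeros(3),np.zeros(3),K,D)[0][:,0]
def spots(t,n):
    K,D,p,r=cam(n)
    return [(round(s["conf"],2),np.round(r@np.array(s["location"])+p,1)) for s in spot_in(t,n)]
def save(n,f,box=None,s=1):
    im=snapshot(n)
    if box: im=im[box[1]:box[3],box[0]:box[2]]
    im=cv2.resize(im,None,fx=s,fy=s,interpolation=cv2.INTER_CUBIC)
    cv2.imwrite('pics/'+f,im[:,:,::-1])
def tri(a,b):
    (p,d),(q,e)=ray('top',*a),ray('side',*b)
    A=np.stack([d,-e],1); t=np.linalg.lstsq(A,q-p,rcond=None)[0]
    x,y=p+d*t[0],q+e*t[1]; return np.round((x+y)/2,1), round(np.linalg.norm(x-y),1)
E
python3 - <<'E'
from h import *
for n in('top','side'):
    K,D,p,r=cam(n);print(n,K[0,0],p,r.round(3).tolist(),D)
    save(n,n+'0.png',s=1.4)
    for t in ['till','keyblock','tkey_mid','rkey_mid','stapler_mid','mat','dabba','nozzle','mallet','pliers','jar']:
        print(t,[(c,*x,proj(n,x)[0].round()) for c,x in spots(t,n)])
print(env.sense())
E
```

```text
pics
top 394.86971153794957 [393.66284335  11.88055965 983.09719789] [[-0.0, 0.987, -0.159], [-1.0, 0.004, 0.026], [0.027, 0.159, 0.987]] [-0.1105248  0.         0.         0.         0.       ]
till [(0.93, np.float64(632.2), np.float64(-38.9), np.float64(126.2), array([292., 159.]))]
keyblock [(0.69, np.float64(495.1), np.float64(-275.1), np.float64(49.0), array([388., 223.])), (0.63, np.float64(728.2), np.float64(401.4), np.float64(29.9), array([117., 132.]))]
tkey_mid [(0.6, np.float64(631.4), np.float64(-40.1), np.float64(123.0), array([292., 159.])), (0.47, np.float64(485.9), np.float64(-252.8), np.float64(101.9), array([385., 225.]))]
rkey_mid []
stapler_mid [(0.73, np.float64(326.2), np.float64(-101.1), np.float64(53.9), array([317., 295.])), (0.69, np.float64(347.8), np.float64(135.1), np.float64(50.6), array([216., 286.])), (0.62, np.float64(459.4), np.float64(-1.7), np.float64(49.0), array([275., 238.])), (0.3, np.float64(487.4), np.float64(-251.8), np.float64(101.4), array([385., 224.]))]
mat [(0.95, np.float64(486.5), np.float64(344.4), np.float64(-2.4), array([137., 228
[... 2180 characters left out ...]
.6), array([369., 305.]))]
{'time': 1.2, 'q': array([ 1.05199068e+00,  5.27014119e-02,  1.61287487e+00,  1.49029914e-05,
        1.47598939e+00, -1.19016067e-01]), 'joint_velocities': array([ 0.00049196,  0.00060159,  0.00054097, -0.00032145,  0.0009142 ,
        0.00042371]), 'effort': array([ 3.90584410e-04, -3.93670356e+01, -3.70470428e+01, -7.57113685e-05,
        4.11951141e-04, -1.61868581e-05]), 'tcp_pos': array([243.26806948, 575.70820665, 231.31772658]), 'ee_rot': array([-2.81529597e-06,  1.98566910e-01,  9.80087334e-01,  1.51330405e-05]), 'force': array([-0.00673856,  0.42179366, -0.86308113]), 'ft_torque': array([-0.01184751, -0.05383788,  0.04460543]), 'width': 85.37938753601223}
```

View pics/top0.png

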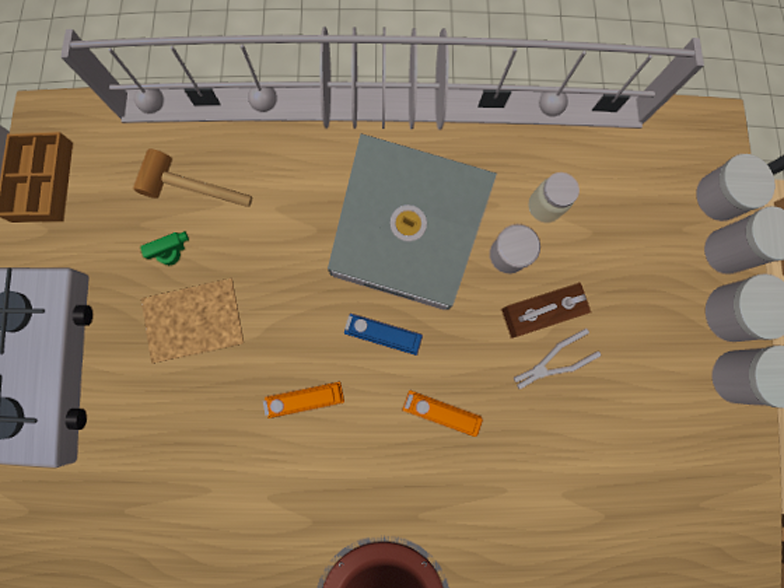

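View pics/side0.png

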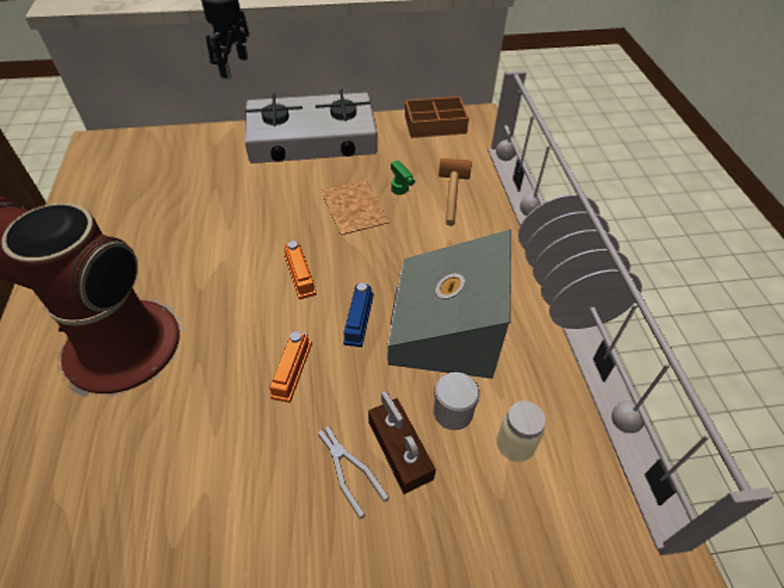

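Top picture (display px): blue stapler (383,334); the orange look-alikes at (304,400) and (443,413) are not it. Block at (546,308) with the T key at (537,312) and the round key at (572,300). Lock at (408,223), mat at (192,320). Next I'll fit yaws and positions.

```bash
cat > fit.py <<'E'
from h import *
from scipy.optimize import minimize
def box(lx,ly,z0,z1,x0=0,y0=0): return [[x0+sx*lx/2,y0+sy*ly/2,z] for sx in(-1,1) for sy in(-1,1) for z in(z0,z1)]
def rend(P,p,n):
    c,s=np.cos(p[2]),np.sin(p[2]); P=np.array(P)
    W=np.c_[c*P[:,0]-s*P[:,1]+p[0], s*P[:,0]+c*P[:,1]+p[1],P[:,2]]
    h=cv2.convexHull(proj(n,W).astype(np.float32))
    m=np.zeros((1680,2240),np.uint8); cv2.fillConvexPoly(m,np.round(h*4*16).astype(np.int32),1,shift=4); return cv2.resize(m.astype(np.float32),(560,420),interpolation=cv2.INTER_AREA)
def fit(P,masks,p0):
    def f(q):
        p=[q[0]*10,q[1]*10,q[2]*.1]; e=0
        for n,m in masks.items():
            a=rend(P,p,n); e+=1-np.minimum(a,m).sum()/np.maximum(a,m).sum()
        return e
    q0=np.array([p0[0]/10,p0[1]/10,p0[2]*10])
    r=minimize(f,q0,method='Nelder-Mead',options=dict(initial_simplex=q0+np.array([[0,0,0],[1,0,0],[0,1,0],[0,0,1.]]),xatol=.01,fatol=1e-4))
    return np.round([r.x[0]*10,r.x[1]*10,r.x[2]*.1],3),round(r.fun,3)
def mask(t,n,uv):
    best=[r["mask"] for r in regions_of(t,n) if r["mask"][max(0,int(uv[1])-12):int(uv[1])+13,int(uv[0])-12:int(uv[0])+13].any()]
    if not best: return None
    m=best[0].astype(np.uint8); c=max(cv2.findContours(m,0,2)[0],key=cv2.contourArea)
    o=np.zeros_like(m); cv2.fillConvexPoly(o,cv2.convexHull(c),1); return o.astype(np.float32)
E
python3 - <<'E'
from fit import *
im={n:snapshot(n) for n in('top','side')}
hsv={n:cv2.cvtColor(im[n],cv2.COLOR_RGB2HSV) for n in im}
stap=box(135,38,0,20)+box(135,34,20,50)
till=[[x,y,z] for y in(-110,110) for x,z in((-100,0),(100,0),(-100,65),(100,180))]
for name,P,p0 in(('stapler_mid',stap,(458,-8,-1.8)),('till',till,(632,-40,-.25)),('keyblock',box(56,140,0,46),(493,-283,.26)),('mat',box(120,170,0,4),(484,340,.15))):
    ms={n:mask(name,n,proj(n,[[p0[0],p0[1],30]])[0]) for n in im}
    ms={n:m for n,m in ms.items() if m is not None}
    for k in (['top','side'],['top'],['side']):
        s={n:ms[n] for n in k if n in ms}
        if s: print(name,list(s),*fit(P,s,p0))
# lock ring / brass
for n in im:
    h=hsv[n]; b=((h[...,0]>15)&(h[...,0]<32)&(h[...,1]>150)&(h[...,2]>90)).astype(np.uint8)
    c=proj(n,[632,-40,123])[0].astype(int); w=np.zeros_like(b); w[c[1]-22:c[1]+22,c[0]-22:c[0]+22]=1; b*=w
    hull=cv2.convexHull(np.argwhere(b)[:,::-1].astype(np.int32)); print(n,'brass',cv2.fitEllipse(hull),cv2.contourArea(hull))
A=[im['top'][195:255,345:435],im['top'][125:195,247:337]]
B=[im['side'][265:355,255:325],im['side'][185:225,300:345]]
f=lambda a,w,h:cv2.resize(a,(w,h),interpolation=cv2.INTER_CUBIC)
M=np.vstack([np.hstack([f(A[0],400,267),f(A[1],400,267)]),np.hstack([f(B[0],400,333)*1 if 0 else f(B[0],400,514)[:333],f(B[1],400,333)])])
cv2.imwrite('pics/m1.png',M[:,:,::-1]); print(M.shape)
E
```

```text
stapler_mid ['top', 'side'] [461.397  -2.873  -1.842] 0.277
stapler_mid ['top'] [460.393  -1.607  -1.863] 0.074
stapler_mid ['side'] [463.338  -4.724  -1.842] 0.128
till ['top', 'side'] [ 6.32099e+02 -4.13410e+01 -2.86000e-01] 0.07
till ['top'] [ 6.32305e+02 -3.85470e+01 -2.82000e-01] 0.037
till ['side'] [ 6.30596e+02 -4.30130e+01 -2.79000e-01] 0.027
keyblock ['top', 'side'] [ 5.02422e+02 -2.89444e+02  3.04000e-01] 0.144
keyblock ['top'] [ 5.01142e+02 -2.88148e+02  2.95000e-01] 0.089
keyblock ['side'] [ 5.02639e+02 -2.90253e+02  3.03000e-01] 0.048
mat ['top', 'side'] [4.83709e+02 3.40008e+02 2.17000e-01] 0.115
mat ['top'] [4.83622e+02 3.42672e+02 2.20000e-01] 0.038
mat ['side'] [4.84371e+02 3.35545e+02 2.21000e-01] 0.042
top brass ((291.095458984375, 158.99871826171875), (16.584251403808594, 17.576766967773438), 107.22855377197266) 217.0
side brass ((321.1456604003906, 203.7086944580078), (9.243772506713867, 15.057807922363281), 53.864402770996094) 94.0
(600, 800, 3)
```

View pics/m1.png

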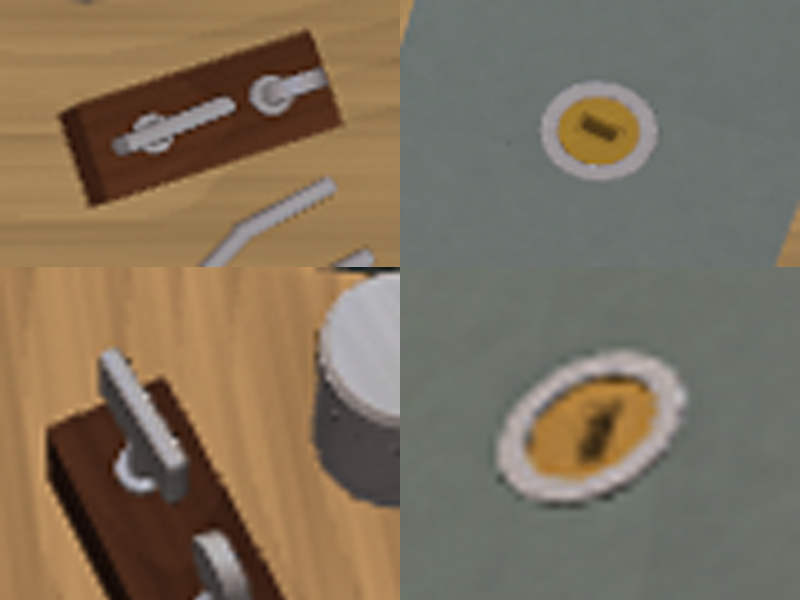

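Fits check out: the lock sits at the till's centre, and the block hole at y=+35 matches the T key. Slot and T key directions are readable in the crops. I'll move to the stapler now.

```bash
cat > plan.py <<'E'
from h import *
def pose(yaw,tilt_axis=None):  # tool-y at world angle yaw, tool down; optional world rotvec tilt applied after
    y=np.array([np.cos(yaw),np.sin(yaw),0]); z=np.array([0,0,-1.]); m=R.from_matrix(np.stack([np.cross(y,z),y,z],1))
    return m if tilt_axis is None else R.from_rotvec(tilt_axis)*m
def plan(wps,start=None):
    s=env.sense(); r0=R.from_quat(np.roll(s["ee_rot"],-1)); p0=s["tcp_pos"]
    if start: p0,r0=start
    for p,r in wps:
        print((r0.inv().apply(np.array(p)-p0)/500).round(3).tolist(), ((r0.inv()*r).as_rotvec(degrees=True)/60).round(3).tolist())
E
python3 - <<'E'
from plan import *
plan([((350,290,210),pose(.45)),((462,-3,160),pose(.17))])
a=(np.array([350,290,210.]),pose(.45))
plan([((462,-3,160),pose(-.28)),((462,-3,60),pose(-.28)),((462,-3,13),pose(-.28))],a)
print(tri((291.1,159.),(321.1,203.7)))
print('ring top-view on z', onz('top',291.1,159,123), onz('side',321.1,203.7,123))
print('tkey', onz('top',384.4,223.1,102), onz('side',255+143/5.71,265+(425-267)/5.71,101))
a,b=[onz('top',345+u/4.444,195+v/4.45,102) for u,v in((115,147),(235,103))]; print('len',b-a)
a,b=[onz('side',255+u/5.714,265+(v-267)/5.71,102) for u,v in((110,355),(177,462))]; print('len',b-a,(a+b)/2)
E
```

```text
[-0.419, -0.443, 0.043] [-0.0, -0.0, 0.689]
[-0.854, -0.896, 0.143] [-0.0, -0.0, 0.956]
[-0.625, -0.053, 0.1] [0.0, 0.0, 0.697]
[-0.625, -0.053, 0.3] [0.0, 0.0, 0.697]
[-0.625, -0.053, 0.394] [0.0, 0.0, 0.697]
(array([632.3, -37.7, 120.3]), np.float64(0.9))
ring top-view on z [632.04505985 -37.50576298 123.        ] [631.09636304 -39.9685448  123.        ]
tkey [ 489.59032902 -250.88533394  102.        ] [ 491.28677562 -265.47496758  101.        ]
len [ 22.62020732 -63.87145532   0.        ]
len [ 19.54936755 -49.56453254   0.        ] [ 492.20221849 -258.53349783  102.        ]
```

Call:
play_rows(
  slide=[
    [-0.854, -0.896, 0.143],
    [-0.854, -0.896, 0.143],
    [-0.854, -0.896, 0.143],
    [-0.854, -0.896, 0.143],
    [-0.854, -0.896, 0.143],
    [-0.854, -0.896, 0.143],
    [-0.854, -0.896, 0.143],
    [-0.854, -0.896, 0.143],
    [-0.854, -0.896, 0.143],
    [-0.854, -0.896, 0.143],
    [-0.854, -0.896, 0.143],
    [-0.854, -0.896, 0.143],
  ],
  delta_rot=[
    [0, 0, 0.956],
    [0, 0, 0.956],
    [0, 0, 0.956],
    [0, 0, 0.956],
    [0, 0, 0.956],
    [0, 0, 0.956],
    [0, 0, 0.956],
    [0, 0, 0.956],
    [0, 0, 0.956],
    [0, 0, 0.956],
    [0, 0, 0.956],
    [0, 0, 0.956],
  ],
  hand=[65, 65, 65, 65, 65, 65, 65, 65, 65, 65, 65, 65],
  newtons=40,
)

```text
time: 3.2
tcp_pos: [462.1, -3.1, 159.8]
ee_rot: [-0.0, 0.645, 0.764, 0.0]
force: [-0.1, 0.1, -0.2]
width: 65.2
```

Run:
```python
from plan import *
s=env.sense();print(s['time'],s['tcp_pos'],s['width'])
plan([((462,-3,150),pose(-.28)),((462,-3,50),pose(-.28)),((462,-3,14),pose(-.28))])
```

```text
3.2 [462.10228954  -3.12999342 159.7910664 ] 65.16939745769776
[0.0, -0.0, 0.02] [-0.0, -0.0, 0.429]
[0.0, -0.0, 0.22] [-0.0, -0.0, 0.429]
[0.0, -0.0, 0.292] [-0.0, -0.0, 0.429]
```

Call:
play_rows(
  slide=[
    [0, 0, 0.02],
    [0, 0, 0.02],
    [0, 0, 0.02],
    [0, 0, 0.12],
    [0, 0, 0.22],
    [0, 0, 0.292],
    [0, 0, 0.292],
    [0, 0, 0.292],
  ],
  delta_rot=[
    [0, 0, 0.429],
    [0, 0, 0.429],
    [0, 0, 0.429],
    [0, 0, 0.429],
    [0, 0, 0.429],
    [0, 0, 0.429],
    [0, 0, 0.429],
    [0, 0, 0.429],
  ],
  hand=[65, 65, 65, 65, 65, 65, 65, 65],
)

```text
time: 4.2
tcp_pos: [463.4, -2.5, 15.5]
ee_rot: [0.001, 0.798, 0.602, 0.001]
force: [0.2, -0.1, 0.2]
width: 65.1
```

Call:
play_rows(
  slide=[
    [0, 0, 0],
    [0, 0, 0],
    [0, 0, 0],
    [0, 0, 0],
    [0, 0, 0],
    [0, 0, 0],
  ],
  delta_rot=[
    [0, 0, 0],
    [0, 0, 0],
    [0, 0, 0],
    [0, 0, 0],
    [0, 0, 0],
    [0, 0, 0],
  ],
  hand=[25, 25, 25, 25, 25, 25],
  newtons=60,
)

```text
time: 4.95
tcp_pos: [463.6, -3.3, 15.9]
ee_rot: [0.001, 0.799, 0.602, 0.001]
force: [-1.9, 1.6, 7.5]
width: 32.7
```

Run:
```python
from plan import *
s=env.sense();print(s['time'],s['tcp_pos'],s['width'],s['force'])
plan([((462,-3,100),pose(-.28)),((484,339,100),pose(.22)),((484,339,40),pose(.22)),((484,339,19.5),pose(.22))])
```

```text
4.95 [463.64765648  -3.27583253  15.86163841] 32.74561234069813 [-1.85381208  1.58456738  7.45187614]
[-0.0, -0.003, -0.168] [0.002, -0.001, 0.0]
[0.669, -0.149, -0.168] [0.003, -0.0, -0.477]
[0.669, -0.15, -0.048] [0.003, -0.0, -0.477]
[0.669, -0.15, -0.007] [0.003, -0.0, -0.477]
```

Call:
play_rows(
  slide=[
    [0, 0, -0.08],
    [0, 0, -0.17],
    [0.2, -0.045, -0.17],
    [0.4, -0.09, -0.17],
    [0.6, -0.135, -0.17],
    [0.669, -0.149, -0.17],
    [0.669, -0.149, -0.17],
    [0.669, -0.149, -0.17],
    [0.669, -0.149, -0.17],
    [0.669, -0.149, -0.05],
    [0.669, -0.149, -0.012],
    [0.669, -0.149, -0.009],
  ],
  delta_rot=[
    [0, 0, 0],
    [0, 0, 0],
    [0, 0, -0.15],
    [0, 0, -0.3],
    [0, 0, -0.477],
    [0, 0, -0.477],
    [0, 0, -0.477],
    [0, 0, -0.477],
    [0, 0, -0.477],
    [0, 0, -0.477],
    [0, 0, -0.477],
    [0, 0, -0.477],
  ],
  hand=[25, 25, 25, 25, 25, 25, 25, 25, 25, 25, 25, 25],
)

```text
time: 6.45
tcp_pos: [482.4, 337.7, 19.2]
ee_rot: [-0.001, 0.626, 0.78, -0.002]
force: [-5.1, -2.0, 6.9]
width: 32.5
```

Call:
play_rows(
  slide=[
    [0, 0, 0],
    [0, 0, 0],
    [0, 0, 0],
    [0, 0, 0],
    [0, 0, 0],
    [0, 0, 0],
    [0, 0, 0],
    [0, 0, -0.06],
    [0, 0, -0.16],
    [0, 0, -0.26],
    [0, 0, -0.26],
  ],
  delta_rot=[
    [0, 0, 0],
    [0, 0, 0],
    [0, 0, 0],
    [0, 0, 0],
    [0, 0, 0],
    [0, 0, 0],
    [0, 0, 0],
    [0, 0, 0],
    [0, 0, 0],
    [0, 0, 0],
    [0, 0, 0],
  ],
  hand=[25, 25, 60, 60, 60, 60, 60, 60, 60, 60, 60],
)

```text
time: 7.82
tcp_pos: [486.0, 340.6, 154.5]
ee_rot: [0.002, 0.625, 0.781, 0.005]
force: [-0.1, -0.2, -0.5]
width: 60.2
```

Run:
```python
from plan import *
save('side','s2.png',s=1.4)
s=env.sense();print(s['time'],s['tcp_pos'],s['width'])
for n in('side','top'):
    if n=='top': snapshot('top')
    print(spots('stapler_mid',n))
# key slot direction on plane: top view
k=np.array([632,-40,123.]); n=R.from_euler('z',-.283).apply([-.5,0,.866])
def onp(c,u,v):
    p,d=ray(c,u,v); return p+d*((k-p)@n)/(d@n)
f=R.from_euler('z',-.283)*R.from_euler('y',-30,degrees=True)
for c,pts in(('top',[(247+(u-400)/4.444,125+v/3.814) for u,v in((582,120),(617,135),(600,130))]),('side',[(300+(u-400)/8.889,185+(v-267)/8.325) for u,v in((612,405),(590,460),(592,425))])):
    q=[f.inv().apply(onp(c,*x)-k).round(1) for x in pts]; print(c,q,np.degrees(np.arctan2(*(q[0]-q[1])[[1,0]])))
```

```text
7.875 [484.32495508 339.76823837 151.24378161] 60.16312779978047
[(0.95, array([ 324.3, -122.1,   39.6])), (0.84, array([475.4, 307.5,  39.7])), (0.65, array([350.1, 105.7,  40.1]))]
[(0.94, array([485.1, 321.4,  52.3])), (0.9, array([346.2, 133.2,  50.1])), (0.8, array([323.9, -98. ,  51.7]))]
top [array([ 3. , 10.8,  0. ]), array([-0.7, -8.7, -0. ]), array([-0.3,  0.4, -0. ])] 79.25621292901913
side [array([6.4, 5.3, 0. ]), array([  1.1, -15.6,   0. ]), array([ 0.5, -1.2,  0. ])] 75.77040817878658
```

View pics/s2.png

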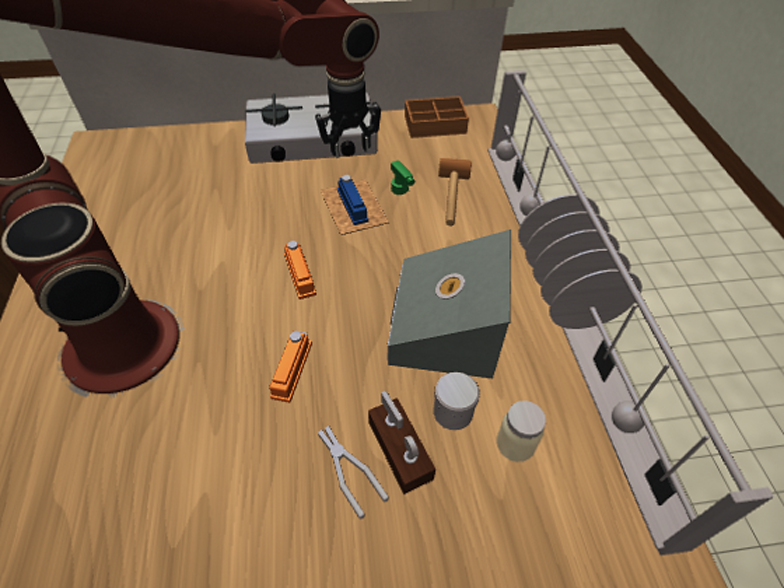

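The stapler stands on the mat at (352,200), clear of the nozzle and let go. Next, above the key block; I'll also sharpen the slot angle.

```bash
cat > slot.py <<'E'
from h import *
k=np.array([632,-40,123.]); f=R.from_euler('z',-.283)*R.from_euler('y',-30,degrees=True); n=f.apply([0,0,1])
def onp(c,u,v):
    p,d=ray(c,u,v); return p+d*((k-p)@n)/(d@n)
def slot(c,rad=9,im=None):
    im=snapshot(c) if im is None else im
    g=im.max(2).astype(float); u0,v0=proj(c,k)[0].astype(int)
    X=[];W=[];A=[]
    for v in range(v0-20,v0+21):
        for u in range(u0-20,u0+21):
            r,gg,b=im[v,u].astype(int); 
            if r-b>45: A.append(f.inv().apply(onp(c,u,v)-k)[:2])
    cen=np.median(np.array(A),0)
    for v in range(v0-20,v0+21):
        for u in range(u0-20,u0+21):
            q=f.inv().apply(onp(c,u,v)-k)[:2]
            if np.linalg.norm(q-cen)<14: X.append(q);W.append(g[v,u])
    X=np.array(X);W=np.array(W); W=np.clip(np.percentile(W,60)-25-W,0,None)
    m=(X*W[:,None]).sum(0)/W.sum(); C=((X-m)*W[:,None]).T@(X-m)/W.sum(); e,V=np.linalg.eigh(C)
    a=np.degrees(np.arctan2(V[1,1],V[0,1]))%180
    return 'brass',cen.round(1),'slot',m.round(1),'std',np.sqrt(e).round(1),'plug~',round(np.radians(90-a),3)
E
python3 - <<'E'
from slot import *; from plan import *
for c in('top','side'): print(c,*slot(c))
plan([((486,330,190),pose(.25)),((491.3,-255.5,160),pose(.33)),((491.3,-255.5,110),pose(.33)),((491.3,-255.5,69),pose(.33))])
E
```

```text
top brass [-0.4  2.3] slot [0.7 2.4] std [2.1 5.2] plug~ 0.243
side brass [-1.6 -0.3] slot [ 1.4 -3.7] std [2.3 5.7] plug~ 0.257
[-0.018, 0.004, -0.088] [-0.003, 0.001, -0.029]
[-1.163, -0.241, -0.026] [-0.004, 0.001, -0.105]
[-1.163, -0.24, 0.074] [-0.004, 0.001, -0.105]
[-1.163, -0.24, 0.156] [-0.004, 0.001, -0.105]
```

Call:
play_rows(
  slide=[
    [-0.1, -0.02, -0.05],
    [-0.22, -0.045, -0.08],
    [-0.34, -0.07, -0.08],
    [-0.46, -0.095, -0.08],
    [-0.58, -0.12, -0.08],
    [-0.7, -0.145, -0.08],
    [-0.82, -0.17, -0.08],
    [-0.92, -0.19, -0.07],
    [-1.0, -0.207, -0.05],
    [-1.0, -0.207, -0.03],
  ],
  delta_rot=[
    [0, 0, -0.105],
    [0, 0, -0.105],
    [0, 0, -0.105],
    [0, 0, -0.105],
    [0, 0, -0.105],
    [0, 0, -0.105],
    [0, 0, -0.105],
    [0, 0, -0.105],
    [0, 0, -0.105],
    [0, 0, -0.105],
  ],
  hand=[45, 45, 45, 45, 45, 45, 45, 45, 45, 45],
)

```text
time: 9.38
tcp_pos: [490.3, -173.7, 161.8]
ee_rot: [-0.001, 0.583, 0.812, -0.0]
force: [-0.3, 0.3, 0.1]
width: 45.1
```

Run:
```python
from plan import *
s=env.sense();print(s['time'],s['tcp_pos'],s['width'])
for n in('top','side'):
    snapshot(n); print(n,spots('tkey_mid',n),spots('rkey_mid',n))
plan([((491.3,-255.5,150),pose(.33)),((491.3,-255.5,110),pose(.33)),((491.3,-255.5,69),pose(.33))])
```

```text
9.375 [ 490.27983568 -173.68865287  161.7570362 ] 45.05866377608948
top [] []
side [(0.63, array([ 484.8, -257.5,   92.6]))] [(0.53, array([ 511.9, -330.5,   90.1])), (0.49, array([ 641.7, -106.7,  119.4]))]
[-0.161, -0.055, 0.027] [0.0, 0.0, 0.002]
[-0.161, -0.055, 0.107] [0.0, 0.0, 0.002]
[-0.161, -0.055, 0.189] [0.0, 0.0, 0.002]
```

Call:
play_rows(
  slide=[
    [-0.1, -0.035, 0],
    [-0.161, -0.055, 0.02],
    [-0.161, -0.055, 0.06],
    [-0.161, -0.055, 0.12],
    [-0.161, -0.055, 0.17],
    [-0.161, -0.055, 0.188],
    [-0.161, -0.055, 0.188],
  ],
  delta_rot=[
    [0, 0, 0.002],
    [0, 0, 0.002],
    [0, 0, 0.002],
    [0, 0, 0.002],
    [0, 0, 0.002],
    [0, 0, 0.002],
    [0, 0, 0.002],
  ],
  hand=[45, 45, 45, 45, 45, 45, 45],
)

```text
time: 10.55
tcp_pos: [491.0, -255.6, 68.8]
ee_rot: [-0.001, 0.582, 0.813, 0.0]
force: [0.2, 0.2, 0.2]
width: 45.0
```

Run:
```python
from h import *
a=snapshot('side');b=snapshot('top')
f=lambda a:cv2.resize(a,(400,400),interpolation=cv2.INTER_CUBIC)
cv2.imwrite('pics/m2.png',np.hstack([f(a[240:340,230:330]),f(b[175:265,340:430])])[:,:,::-1])
s=env.sense();print(s['tcp_pos'],s['force'])
```

```text
[ 491.88228741 -256.69673669   70.44784592] [-0.74060681 -0.23361674 -0.35258101]
```

View pics/m2.png

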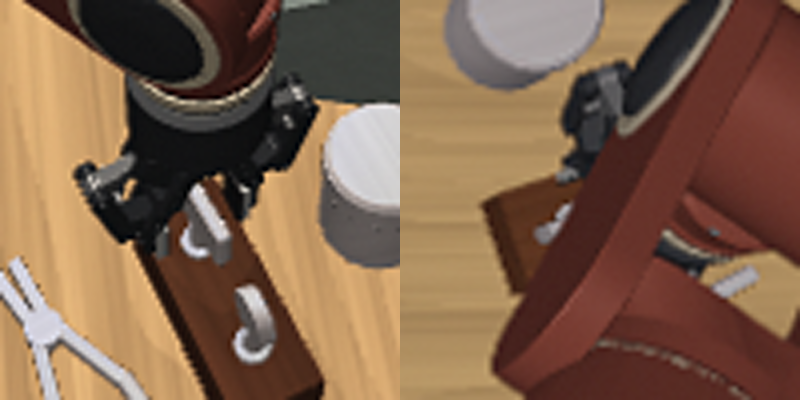

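The fingers straddle the T head, at (208,220) in the left crop, and the round key at (255,310) is clear. Gripping and lifting.

Call:
play_rows(
  slide=[
    [0, 0, 0],
    [0, 0, 0],
    [0, 0, 0],
    [0, 0, 0],
    [0, 0, 0],
    [0, 0, 0],
    [0, 0, -0.04],
    [0, 0, -0.09],
    [0, 0, -0.14],
    [0, 0, -0.2],
    [0, 0, -0.2],
  ],
  delta_rot=[
    [0, 0, 0],
    [0, 0, 0],
    [0, 0, 0],
    [0, 0, 0],
    [0, 0, 0],
    [0, 0, 0],
    [0, 0, 0],
    [0, 0, 0],
    [0, 0, 0],
    [0, 0, 0],
    [0, 0, 0],
  ],
  hand=[4, 4, 4, 4, 4, 4, 4, 4, 4, 4, 4],
  newtons=80,
)

```text
time: 12.02
tcp_pos: [492.3, -257.6, 172.6]
ee_rot: [0.003, 0.582, 0.813, -0.0]
force: [-0.2, -0.2, -0.4]
width: 8.7
```

```bash
cat > lock.py <<'E'
from plan import *
Y=-.283
def lk(L,plug,h,dx=0,dy=0):
    """TCP pose at height h (TCP above mouth, along lock axis), dx/dy in keyhole(untwisted) frame"""
    f=R.from_euler('z',Y)*R.from_euler('y',-30,degrees=True)
    k=f*R.from_rotvec([0,0,-plug])          # keyhole frame
    m=k.as_matrix(); r=R.from_matrix(np.stack([np.cross(m[:,0],-m[:,2]),m[:,0],-m[:,2]],1)) # tool y=key x
    return np.array(L)+f.apply([dx,dy,h]), r
E
python3 - <<'E'
from lock import *
s=env.sense();print(s['time'],s['tcp_pos'],s['width'],s['force'],s['q'].round(2))
L=(632,-40,123)
print(lk(L,.23,120)[0],lk(L,.23,110)[0])
plan([((505,-180,235),pose(-.1)),lk(L,.23,130),lk(L,.23,85)])
for n in('top','side'): print(n,proj(n,s['tcp_pos']),proj(n,s['tcp_pos']+[0,0,-60]))
E
```

```text
12.025 [ 492.29678072 -257.59683394  172.63702959] 8.657242051090709 [-0.23868798 -0.24158619 -0.41755796] [-0.62 -0.07  1.84 -0.    1.37 -0.94]
[574.38667713 -23.24574598 226.92304845] [579.18778737 -24.64193382 218.26279442]
[0.138, 0.074, -0.125] [0.004, 0.003, 0.409]
[0.396, 0.299, -0.127] [-0.501, -0.095, 0.785]
[0.371, 0.335, -0.049] [-0.501, -0.095, 0.785]
top [[397.08190514 218.17963988]] [[388.6156109  221.39234096]]
side [[280.3971069  273.27943208]] [[280.05461348 286.96422647]]
```

Call:
play_rows(
  slide=[
    [0.1, 0.075, -0.06],
    [0.2, 0.15, -0.12],
    [0.3, 0.225, -0.127],
    [0.396, 0.299, -0.127],
    [0.396, 0.299, -0.127],
    [0.396, 0.299, -0.127],
    [0.396, 0.299, -0.127],
    [0.371, 0.335, -0.049],
    [0.371, 0.335, -0.049],
    [0.371, 0.335, -0.049],
  ],
  delta_rot=[
    [-0.12, -0.024, 0.2],
    [-0.25, -0.048, 0.4],
    [-0.38, -0.07, 0.6],
    [-0.501, -0.095, 0.785],
    [-0.501, -0.095, 0.785],
    [-0.501, -0.095, 0.785],
    [-0.501, -0.095, 0.785],
    [-0.501, -0.095, 0.785],
    [-0.501, -0.095, 0.785],
    [-0.501, -0.095, 0.785],
  ],
  hand=[4, 4, 4, 4, 4, 4, 4, 4, 4, 4],
)

```text
time: 13.28
tcp_pos: [589.9, -27.6, 193.9]
ee_rot: [0.185, 0.835, 0.487, 0.177]
force: [-0.3, 0.1, -0.2]
width: 8.8
```

Run:
```python
from lock import *
s=env.sense();p=s['tcp_pos'];r=R.from_quat(np.roll(s["ee_rot"],-1));print(s['time'],p,lk((632,-40,123),.23,85)[0],((r.inv()*lk((632,-40,123),.23,85)[1]).as_rotvec(degrees=True)))
a=snapshot('side');b=snapshot('top')
for n,im,x0,y0,w,h in(('side',a,270,150,100,100),('top',b,240,110,90,90)):
    # expected key tip and collar centre/edges for TCP
    for q in([0,0,63],[8,0,63],[-8,0,63],[0,0,23]): print(n,q,((proj(n,p+r.apply(q))[0]-[x0,y0])*[400/w,400/h]).round())
    print('mouth',((proj(n,(632,-40,123))[0]-[x0,y0])*[400/w,400/h]).round())
f=lambda a:cv2.resize(a,(400,400),interpolation=cv2.INTER_CUBIC)
cv2.imwrite('pics/m3.png',np.hstack([f(a[150:250,270:370]),f(b[110:200,240:330])])[:,:,::-1])
```

```text
13.275 [589.88683457 -27.64006423 193.88066231] [591.19056297 -28.1324034  196.61215932] [-0.33217948  0.01811465 -0.06188948]
side [0, 0, 63] [188. 196.]
side [8, 0, 63] [192. 186.]
side [-8, 0, 63] [185. 206.]
side [0, 0, 23] [162. 156.]
mouth [206. 215.]
top [0, 0, 63] [227. 233.]
top [8, 0, 63] [213. 225.]
top [-8, 0, 63] [241. 241.]
top [0, 0, 23] [219. 253.]
mouth [232. 218.]
```

View pics/m3.png

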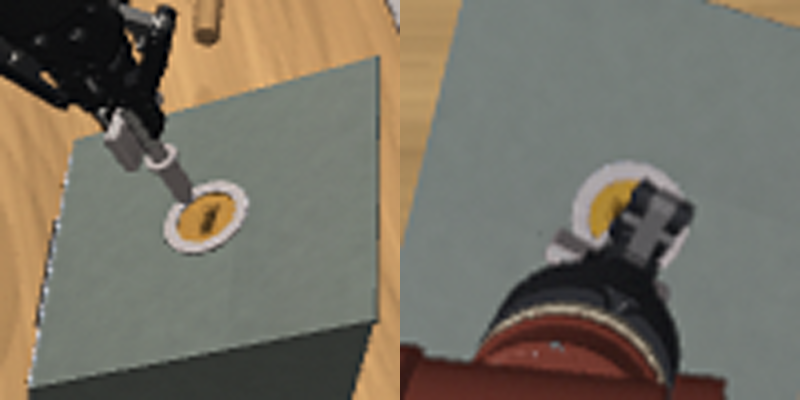

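Run:
```python
from lock import *
s=env.sense();p=s['tcp_pos'];r=R.from_quat(np.roll(s["ee_rot"],-1));print(p)
for d in(0,-5):
  for n,x0,y0,w in(('top',240,110,90),('side',270,150,100)):
    for sx in(30,-30):
      for z in(-1,-33):
        print(d,n,sx,z,[((proj(n,p+r.apply([sx+d,y,z]))[0]-[x0,y0])*400/w+([400,0] if n=='top' else 0)).round().tolist() for y in(5,-5)])
b=snapshot('top')[150:195,265:310]; a=snapshot('side')[165:215,285:335]
cv2.imwrite('pics/m4.png',np.hstack([cv2.resize(x,(400,400),interpolation=cv2.INTER_CUBIC) for x in(a,b)])[:,:,::-1])
```

```text
[590.45347875 -27.47209558 195.55912124]
0 top 30 -1 [[563.0, 223.0], [552.0, 241.0]]
0 top 30 -33 [[554.0, 239.0], [543.0, 258.0]]
0 top -30 -1 [[677.0, 286.0], [666.0, 304.0]]
0 top -30 -33 [[672.0, 305.0], [661.0, 323.0]]
0 side 30 -1 [[167.0, 92.0], [153.0, 94.0]]
0 side 30 -33 [[144.0, 57.0], [131.0, 59.0]]
0 side -30 -1 [[138.0, 166.0], [124.0, 167.0]]
0 side -30 -33 [[114.0, 132.0], [100.0, 133.0]]
-5 top 30 -1 [[572.0, 228.0], [562.0, 246.0]]
-5 top 30 -33 [[564.0, 245.0], [553.0, 264.0]]
-5 top -30 -1 [[686.0, 291.0], [675.0, 309.0]]
-5 top -30 -33 [[682.0, 310.0], [671.0, 329.0]]
-5 side 30 -1 [[165.0, 98.0], [151.0, 100.0]]
-5 side 30 -33 [[142.0, 64.0], [128.0, 65.0]]
-5 side -30 -1 [[135.0, 173.0], [122.0, 174.0]]
-5 side -30 -33 [[111.0, 139.0], [97.0, 140.0]]
```

View pics/m4.png

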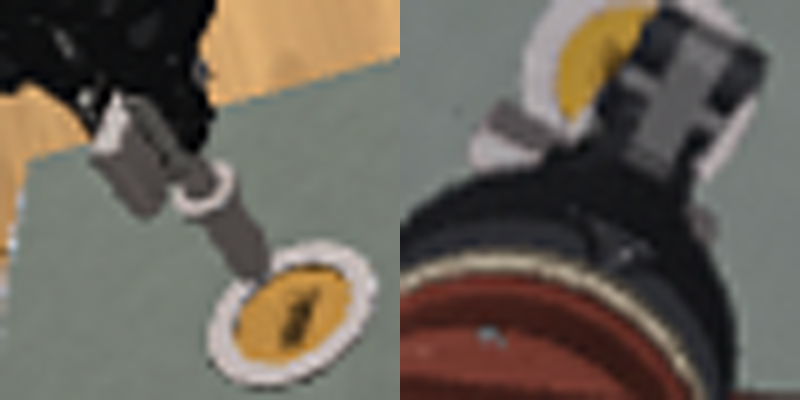

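Crops: in the side view the blade tip is near (256,267), just above the plug at (295,315); its head offset from the TCP is 0–4 mm. I'll shift +1.5 mm along the slot and probe down gently.

Run:
```python
from lock import *
L=(632,-40,123); st=lk(L,.23,85)
plan([lk(L,.23,h,.5,1.5) for h in(85,66,58,50,40,23)],st)
```

```text
[0.003, 0.0, 0.0] [0.0, 0.0, 0.0]
[0.003, 0.0, 0.038] [0.0, 0.0, 0.0]
[0.003, 0.0, 0.054] [0.0, 0.0, 0.0]
[0.003, 0.0, 0.07] [0.0, 0.0, 0.0]
[0.003, 0.0, 0.09] [0.0, 0.0, 0.0]
[0.003, 0.0, 0.124] [0.0, 0.0, 0.0]
```

Call:
play_rows(
  slide=[
    [0.003, 0.001, 0],
    [0.003, 0.001, 0.02],
    [0.003, 0.001, 0.038],
    [0.003, 0.001, 0.044],
    [0.003, 0.001, 0.05],
    [0.003, 0.001, 0.056],
    [0.003, 0.001, 0.06],
    [0.003, 0.001, 0.06],
  ],
  delta_rot=[
    [0, 0, 0],
    [0, 0, 0],
    [0, 0, 0],
    [0, 0, 0],
    [0, 0, 0],
    [0, 0, 0],
    [0, 0, 0],
    [0, 0, 0],
  ],
  hand=[4, 4, 4, 4, 4, 4, 4, 4],
)

```text
time: 14.48
tcp_pos: [605.6, -30.9, 168.8]
ee_rot: [0.187, 0.834, 0.488, 0.177]
force: [0.9, -4.3, -0.3]
width: 8.6
```

```bash
cat >> lock.py <<'E'
def where(L=(632,-40,123)):
    s=env.sense(); f=R.from_euler('z',Y)*R.from_euler('y',-30,degrees=True); r=R.from_quat(np.roll(s["ee_rot"],-1))
    print('t',s['time'],'keyhole xyz',f.inv().apply(s['tcp_pos']-L).round(1),'F(lock)',f.inv().apply(s['force']).round(1),'T',f.inv().apply(s['ft_torque']).round(2),'err plug.23',(lk(L,.23,0)[1].inv()*r).as_rotvec(degrees=True).round(1),'w',round(s['width'],1),s['q'].round(2))
E
python3 -c "
from lock import *
where()"
```

```text
t 14.475 keyhole xyz [-1.2  1.4 53.6] F(lock) [ 1.7 -3.9 -1.3] T [-0.96 -0.27 -0.03] err plug.23 [ 0.2 -0.  -0. ] w 8.6 [-0.14 -0.24  2.06 -0.1   0.81  0.42]
```

The tip is about 9 mm into the slot; the wall pushes it lightly towards -y. I'll ease back 1 mm and push on.

Call:
play_rows(
  slide=[
    [-0.002, 0.001, 0.006],
    [-0.002, 0.001, 0.014],
    [-0.002, 0.001, 0.022],
    [-0.002, 0.001, 0.03],
    [-0.002, 0.001, 0.038],
    [-0.002, 0.001, 0.046],
    [-0.002, 0.001, 0.054],
    [-0.002, 0.001, 0.058],
    [-0.002, 0.001, 0.058],
  ],
  delta_rot=[
    [0, 0, 0],
    [0, 0, 0],
    [0, 0, 0],
    [0, 0, 0],
    [0, 0, 0],
    [0, 0, 0],
    [0, 0, 0],
    [0, 0, 0],
    [0, 0, 0],
  ],
  hand=[4, 4, 4, 4, 4, 4, 4, 4, 4],
)

```text
time: 15.6
tcp_pos: [619.6, -35.5, 143.4]
ee_rot: [0.186, 0.834, 0.487, 0.177]
force: [3.5, -4.3, 2.9]
width: 9.1
```

```bash
python3 -c "
from lock import *
where()"
```

```text
t 15.6 keyhole xyz [-1.2  0.8 24.3] F(lock) [ 5.4 -3.2  0.2] T [-0.79 -0.83 -0.03] err plug.23 [0.2 0.  0. ] w 9.1 [-0.15 -0.17  2.05 -0.1   0.76  0.42]
```

Call:
play_rows(
  slide=[
    [-0.001, 0.002, 0.004],
    [-0.001, 0.002, 0.008],
    [-0.001, 0.002, 0.011],
    [-0.001, 0.002, 0.011],
  ],
  delta_rot=[
    [0, 0, 0],
    [0, 0, 0],
    [0, 0, 0],
    [0, 0, 0],
  ],
  hand=[4, 4, 4, 4],
)

```text
time: 16.1
tcp_pos: [620.7, -35.8, 142.8]
ee_rot: [0.184, 0.835, 0.488, 0.175]
force: [-39.6, 4.9, 38.7]
width: 8.9
```

```bash
python3 -c "
from lock import *
where()"
```

```text
t 16.1 keyhole xyz [-0.5  0.9 23.2] F(lock) [-14.8  -6.3  53.2] T [-1.12  2.79  0.08] err plug.23 [ 0.6 -0.1  0. ] w 8.9 [-0.15 -0.17  2.04 -0.09  0.76  0.42]
```

The collar has seated (53 N at the expected height). I'll ease the push off and start turning, watching forces.

Call:
play_rows(
  slide=[
    [0, -0.001, -0.004],
    [0, -0.001, -0.004],
    [0, -0.001, -0.004],
    [0, -0.001, -0.004],
    [0, -0.001, -0.004],
    [0, -0.001, -0.004],
  ],
  delta_rot=[
    [0, 0, 0],
    [0, 0, 0],
    [0, 0, 0.1],
    [0, 0, 0.2],
    [0, 0, 0.3],
    [0, 0, 0.3],
  ],
  hand=[4, 4, 4, 4, 4, 4],
)

```text
time: 16.85
tcp_pos: [620.3, -35.2, 142.7]
ee_rot: [0.154, 0.901, 0.351, 0.204]
force: [-19.8, 3.2, 24.1]
width: 8.6
```

```bash
python3 -c "
from lock import *
where()"
```

```text
t 16.85 keyhole xyz [-1.   1.3 23.3] F(lock) [-5.2 -2.5 30.9] T [-0.45  1.29 -0.06] err plug.23 [ 0.4 -0.  18.1] w 8.6 [-0.15 -0.17  2.04 -0.09  0.76  0.73]
```

Call:
play_rows(
  slide=[
    [0, 0, -0.001],
    [0, 0, -0.001],
    [0, 0, -0.001],
    [0, 0, -0.001],
  ],
  delta_rot=[
    [0, 0, 0.1],
    [0, 0, 0.2],
    [0, 0, 0.3],
    [0, 0, 0.35],
  ],
  hand=[4, 4, 4, 4],
)

```text
time: 17.35
tcp_pos: [620.4, -34.6, 142.7]
ee_rot: [0.114, 0.95, 0.18, 0.229]
force: [-13.9, 5.6, 19.8]
width: 9.0
```

```bash
python3 -c "
from lock import *
where()"
```

```text
t 17.35 keyhole xyz [-1.1  1.9 23.4] F(lock) [-3.   1.5 24.6] T [0.05 0.83 0.1 ] err plug.23 [ 0.4 -0.  39.2] w 9.0 [-0.15 -0.17  2.04 -0.09  0.76  1.1 ]
```

Forces are small; on to about 64 degrees in total.

Call:
play_rows(
  slide=[
    [0, 0, 0],
    [0, 0, 0],
    [0, 0, 0],
    [0, 0, 0],
    [0, 0, 0],
    [0, 0, 0],
    [0, 0, 0],
    [0, 0, 0],
    [0, 0, 0],
    [0, 0, 0],
  ],
  delta_rot=[
    [0, 0, 0.1],
    [0, 0, 0.2],
    [0, 0, 0.3],
    [0, 0, 0.4],
    [0, 0, 0.42],
    [0, 0, 0.42],
    [0, 0, 0.42],
    [0, 0, 0.42],
    [0, 0, 0.42],
    [0, 0, 0.42],
  ],
  hand=[4, 4, 4, 4, 4, 4, 4, 4, 4, 4],
)

```text
time: 18.6
tcp_pos: [620.7, -34.0, 142.8]
ee_rot: [0.061, 0.966, -0.031, 0.249]
force: [-13.4, 8.1, 18.2]
width: 8.8
```

```bash
python3 -c "
from lock import *
where()
save('side','s5.png',(230,130,390,250),4)"
```

```text
t 18.6 keyhole xyz [-0.9  2.6 23.4] F(lock) [-4.   4.1 23.3] T [0.57 0.8  0.01] err plug.23 [ 0.5 -0.  64.3] w 8.8 [-0.15 -0.17  2.04 -0.09  0.76  1.54]
```

View pics/s5.png

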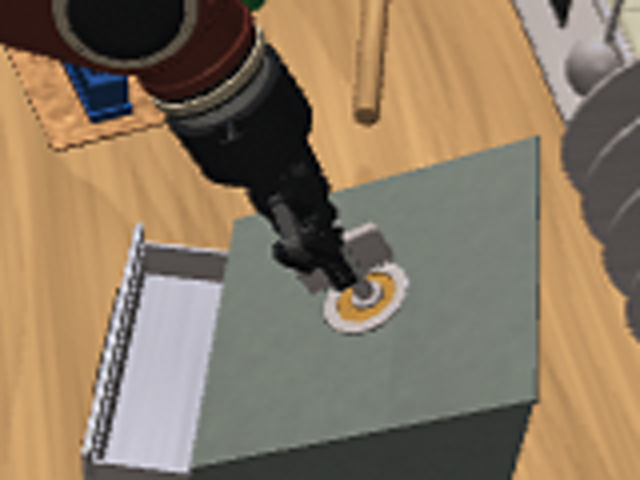

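The drawer is out (front edge at x≈115) and the key collar sits on the plug at (368,292). I'll release and back straight out.

Call:
play_rows(
  slide=[
    [0, 0, -0.002],
    [0, 0, -0.002],
    [0, 0, -0.002],
    [0, 0, -0.002],
    [0, 0, -0.002],
    [0, 0, -0.02],
    [0, 0, -0.07],
    [0, 0, -0.15],
    [0, 0, -0.25],
    [0, 0, -0.25],
    [0, 0, -0.25],
  ],
  delta_rot=[
    [0, 0, 0],
    [0, 0, 0],
    [0, 0, 0],
    [0, 0, 0],
    [0, 0, 0],
    [0, 0, 0],
    [0, 0, 0],
    [0, 0, 0],
    [0, 0, 0],
    [0, 0, 0],
    [0, 0, 0],
  ],
  hand=[4, 36, 36, 36, 36, 36, 36, 36, 36, 36, 36],
)

```text
time: 20.02
tcp_pos: [560.8, -19.1, 249.4]
ee_rot: [0.063, 0.966, -0.031, 0.249]
force: [0.5, 0.8, -0.8]
width: 35.9
```

Run:
```python
from lock import *
where()
im=snapshot('side'); cv2.imwrite('pics/s6.png',cv2.resize(im[100:280,200:440],None,fx=3.3,fy=3.3,interpolation=cv2.INTER_CUBIC)[:,:,::-1])
for t in('tkey_mid','stapler_mid','rkey_mid'): print(t,spots(t,'side'))
# drawer travel: front line expected at 100/60/70 mm out, top edge z~60
f=R.from_euler('z',-.283)
for o in(0,60,70): print(o,[((proj('side',np.array([632,-40,0])+f.apply([-100-o,y,62]))[0]-[200,100])*3.3).round() for y in(-105,105)])
```

```text
t 20.025 keyhole xyz [-1.100e+00  1.000e-01  1.466e+02] F(lock) [-0.1  0.9 -0.8] T [ 0.05  0.22 -0.01] err plug.23 [ 0.3 -0.1 64.3] w 35.9 [-0.13 -0.44  2.07 -0.09  1.    1.53]
tkey_mid [(0.58, array([611.3, -33.4, 152.5])), (0.19, array([ 495.9, -299.1,   46.8]))]
stapler_mid [(0.84, array([351.4, 105.6,  40.1])), (0.77, array([ 325.7, -123.1,   39. ])), (0.73, array([476.2, 298.2,  36.4]))]
rkey_mid [(0.44, array([ 508.7, -326. ,   91.9]))]
0 [array([255., 480.]), array([290., 284.])]
60 [array([179., 470.]), array([223., 276.])]
70 [array([167., 469.]), array([211., 275.])]
```

View pics/s6.png

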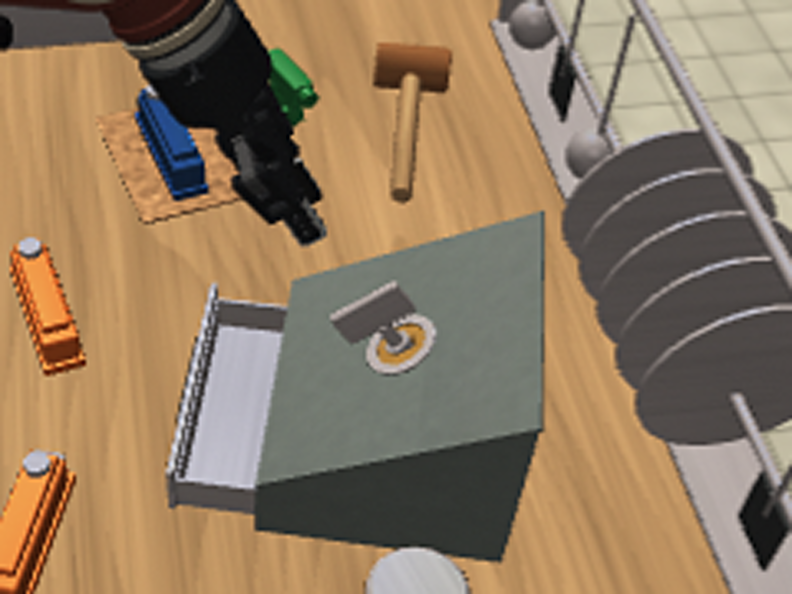

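The drawer front runs from (170,495) to (213,285), matching the 70 mm projection. The key stands in the plug at (400,338), collar down and head where expected, and the stapler is upright on the mat at (170,145). Handing in.

```bash
python3 -c "
from h import *
print(env.hand_in())"
```

```text
the job is handed in; nothing more can be done
None
```

I put the blue stapler upright on the cork mat, then took the T key from the block and pushed it home in the lock. I turned it about 64° clockwise, let go and backed the arm out clear of everything. The job was handed in at about 20 s of the 67 s allowed, and the hand-in gave no verdict.

**Last checks:**
- **Drawer:** its front edge matches the projection for about 70 mm out.
- **Key:** the collar seated at the expected height with up to 53 N of push. After release the head is seen within about 5 mm of where a fully home key should be. I did not measure the plug angle directly. The wrist turn puts it at about 1.2 to 1.35 rad, going by a start angle estimated from the camera, and the drawer sprang open.
- **Stapler:** it stands upright over the mat in the last picture.
- **Other things:** the round key was found about where it started, by the network at low confidence (0.44). The nozzle and mallet look undisturbed in the last picture. The pliers and jar are not in that picture and the dabba shows only partly. I did not measure any of these after the moves.

**Disagreements:** the two cameras differed by about 2 to 4 mm in y, and in the side view by about 3 mm over how far off-centre the key sat in the grip. Averaged values and force feedback were enough for the fit.

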